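# Switch off the loop-handled bench isolator

### The arm

A 6-joint arm with a two-finger parallel gripper is mounted at the origin on a cart in front of the work surface, level with it; the furniture and walls round the work are solid. World frame = base frame: x ahead of the robot, y to its left, z up, the work surface at z = 0. Lengths are in m, angles in rad, forces in N, time in s.
With the tool pointing down it reaches from about 0.375 to 0.9 m from the base axis. Payload 3.1 kg.
Tool frame: the origin (TCP) lies at the very end of the fingers, on their centre line; the grasp point (between the pads) lies 19 mm behind it; x points along the fingers, z is the direction in which the jaws open and shut, and the axes are right-handed (so a half turn about x gives the same grasp; the last joint's range is limited). The gripper opens to 87 mm and grips with 3 to 60 N. Pads are 19 mm wide; open, the fingers measure 117 mm over their backs; the gripper's body (75 mm by 190 mm) begins 51 mm behind the grasp point.
Start: joints at [1.167, 0.527, 1.433, -0, 1.181, -0.178], TCP at [0.14, 0.609, 0.193] pointing down, gripper open.
Joint ranges: [-3.08, 3.08], [-0.75, 2.2], [0.22, 2.44], [-1.43, 4.57], [0, 2.65], [-2.85, 2.85]. Speed limits (rad/s): [2.79, 2.79, 3.14, 3.14, 3.14, 3.14].

### API

Orientations are given as a unit quaternion [x, y, z, w].
In Python, from rig import get_obs, vision, hand_in gives the robot as it stands. The module is installed in compiled form; this text tells all that it offers.
- The arm moves only by the tool step_arm, never from a script. Its arguments are lists of equal length, an entry for each row: "slide": the shift along the world's x, y, z scaled (see below), a list of three; "turn": the turn, a rotation vector about the world's x, y, z scaled (see below), a list of three. In form: {"slide": [[dx, dy, dz], ...], "turn": [[wx, wy, wz], ...]}. A call has 1 to 12 rows; each row is the pose to reach, as a shift and turn from the pose commanded when the call began, turning the shorter way round; what a row does not reach only later rows make up. The controller multiplies each number of a shift by 0.1 m and each number of a turn by 2 pi rad. A row lasts 1/10 s, in which the tool goes at most 50 mm and 8.59 degrees, less where a joint would pass 70% of its speed; a pose out of reach is approached as far as the arm can. A call with a number of a shift or a turn outside -1 to 1 is refused whole. A call with a gripper value outside its range is refused whole. "jaw" is the opening, from 0 (shut) to 1 (fully open), set as the call begins (left out, the last holds). The fingers move at their own pace and stop on an object; "newtons" is the grip in N (left out, the last holds). Time passes only in rows, so rows that repeat a pose let the fingers close. It gives the time, the measured TCP pose, the force and the opening at its end, in the units of the state.
- get_obs(): the state, without advancing time (a new reading comes with each control period).
- vision.camera(name): name is "scene" or "side" or "wrist"; returns a dict with "image" (480x640x3 uint8, red, green, blue), "depth" (480x640 float32, m along the optical axis (not along the pixel's ray), 0 where there is no reading), "mtx" (3x3 intrinsics, pixels), "T" (4x4, takes a point from camera to world coordinates). Camera axes: x right, y down, z forward; pixel columns grow to the right and rows downward; lengths in m; the calibration is good to about 2 mm. A picture is of the moment at which its call begins.
- hand_in(): hands the job in, once; it reports no verdict.
Trained networks look in a picture, given as the dict that the camera call returned (one of the last four; its "shot" number tells which), for a name from the list of things; names that differ only in an ending like _2 or _b are one class to them, and where a whole thing is asked for, a point or a joint stands for the part that bears it (a point fixed in the world has none). Each returns a list of dicts, best first, with "p" (0 to 1); they miss things now and then, are a little off and sometimes report something else, mostly with a low value. They report only what shows in the picture. A call takes as long as a camera call.
- vision.silhouettes(picture, thing): "mask" (480x640 bool, what is visible of it) and "centre" ([column, row] in pixels, amid what is visible of it).
- vision.spot_point(picture, thing): "centre" ([column, row] in pixels: a listed point, or the origin of a listed thing).
The state is a dict: "time": time; "q": joint angles; "joint_velocities": joint speeds; "joint_torque": joint torques, N m; "position": TCP position; "tool_rot": TCP orientation; "ft_force": force on the tool from outside, world axes, zero at the start; "moment": the same for the moment, N m; "grip_width": finger opening in m.
Only numpy, scipy, OpenCV 4.12 (cv2) and the standard library are available. Lean on these libraries where they do the work, as an engineer would, in place of code of your own. Each camera call takes 0.05 s, during which the arm holds its last target.

### The job

The gel run is over: switch off the isolator whose handle is a wide loop (two arms and a crossbar) by throwing its handle right over, from the on side (marked with a raised bar) into its detent on the off side (marked with a raised ring). Leave the other isolator, the one with a single stick lever, switched on.

Things in the scene. Friction and masses are not known exactly. Their poses are not given: they have to be found in the camera images.
- loop_isolator: Isolator to switch off: grey housing fixed to the bench, 72 (x) x 100 (y) x 45 mm high, black sockets on its front (-x). Origin: centre of its underside; z up. Handle swings in its y-z plane about a pivot 52 mm above the origin. Raised bar (on) at the +y end of the top, raised ring (off) at -y. Handle: two arms 44 mm apart and a black crossbar along x, 14 mm thick, 60 long, 85 mm from the pivot.
- loop_handle (a joint): Loop handle angle q, rad: 0 = on (leans 0.65 towards the housing's +y), 0.65 upright, 1.30 = off (leans to -y). Bar centre in the housing's frame: y = 85 sin(0.65-q), z = 52 + 85 cos(0.65-q) mm (y +51, z 120 when on; y -51 when off). It is weighted (about 0.2 kg), so rests at either stop: 1 to 2 N at the bar moves it, past upright it falls over by itself, before upright it falls back.
- stick_isolator: The other isolator, to be left on: the same housing (72 x 100 x 45 mm, origin at the centre of its underside, same axes and marks), but its handle is one single 8 mm steel stick with an 18 mm black grip, ending 95 mm from the pivot. Clear gel tanks (lid tops at 92 to 103 mm) stand close behind both isolators (+x side).
- stick_handle (a joint): Angle of the stick lever, rad: 0 = on (leaning towards its housing's +y), 1.30 = off; weighted alike. It starts at on and must stay there.

How it is judged:
At the end, for the whole second after the job is handed in: The loop handle rests in its off detent (within 10 degrees of the off stop) and the stick lever is still in its on detent (within 10 degrees of the on stop) (value of joint loop_handle above 1.12 rad and value of joint stick_handle below 0.18 rad); the robot touches nothing.
It fails at once if the stick lever was thrown towards off (past 20 degrees) (value of joint stick_handle above 0.35 rad).
It also fails if it takes over 26 s, if anything falls off the work surface, if the arm or the gripper's body presses on something with over 40 N, if the wrist force passes 120 N, or if a joint passes its speed limit or range.

## Working session

There is one attempt and no reset: what is moved stays moved. The work goes in short steps, Python scripts to look and compute and a tool call to move; the robot and the scene stay as the last step left them, time stands still between calls to the robot, and variables do not carry over. Pictures are saved under pics/ and viewed, and the job is handed in when it is done.

Besides the shell and the picture viewer there is one more tool, called as name(argument=value, ...) on one line, values as JSON. step_arm: Moves the arm, as the interface text tells. Its arguments: {"type":"object","properties":{"slide":{"type":"array"},"turn":{"type":"array"},"jaw":{"type":"number"},"newtons":{"type":"number"}},"required":["slide","turn"]}

```bash
mkdir -p pics; cat > h.py <<'E'
import numpy as np, cv2
from rig import get_obs, vision, hand_in
def save(c,n): cv2.imwrite('pics/'+n+'.png',c['image'][:,:,::-1])
def pts(c,mask):
    v,u=np.nonzero(mask&(c['depth']>0)); d=c['depth'][v,u]
    K=c['mtx']; P=np.stack([(u-K[0,2])/K[0,0]*d,(v-K[1,2])/K[1,1]*d,d],1)
    return P@c['T'][:3,:3].T+c['T'][:3,3],u,v
E
python3 - <<'E'
from h import *
o=get_obs(); print(o['time'],o['position'],o['tool_rot'],o['grip_width'])
for n in ['scene','side']:
    c=vision.camera(n); save(c,n+'0'); np.savez(n+'0.npz',**{k:c[k] for k in('image','depth','mtx','T')})
    print(n,c['T'][:3,3].round(3))
    for t in ['loop_isolator','loop_handle','stick_isolator','stick_handle']:
        for s in vision.silhouettes(c,t)[:3]:
            P,u,v=pts(c,s['mask']); print(t,round(s['p'],2),np.round(s['centre']),s['mask'].sum(), np.percentile(P,[2,50,98],axis=0).round(3).tolist() if len(P) else '')
        for s in vision.spot_point(c,t)[:2]: print('  spot',s)
E
```

```text
0.0 [0.1395632  0.60840637 0.19185105] [-0.44085186  0.55381924  0.44013958  0.55245908] 0.08714570488043626
scene [ 0.129 -0.531  0.806]
loop_isolator 0.89 [250. 172.] 2803 [[0.446, 0.095, 0.008], [0.478, 0.142, 0.045], [0.519, 0.199, 0.127]]
  spot {'centre': [254.8, 181.9], 'p': 0.89}
loop_handle 0.88 [231. 145.] 804 [[0.452, 0.141, 0.004], [0.484, 0.177, 0.092], [0.512, 0.255, 0.128]]Traceback (most recent call last):
  File "<stdin>", line 9, in <module>
ValueError: it knows: loop_isolator, stick_isolator
```

```bash
python3 - <<'E'
from h import *
for n in ['scene','side']:
    c=vision.camera(n); save(c,n+'0'); np.savez(n+'0.npz',**{k:c[k] for k in('image','depth','mtx','T')})
    print(n,c['T'][:3,3].round(3))
    for t in ['loop_isolator','loop_handle','stick_isolator','stick_handle']:
        for s in vision.silhouettes(c,t)[:3]:
            P,u,v=pts(c,s['mask']); print(t,round(s['p'],2),np.round(s['centre']),s['mask'].sum(), np.percentile(P,[2,50,98],axis=0).round(3).tolist() if len(P) else '')
            if t=='loop_handle': np.save(n+'_lh.npy',s['mask'])
            if t=='loop_isolator': np.save(n+'_li.npy',s['mask'])
            if t=='stick_isolator': np.save(n+'_si.npy',s['mask'])
            if t=='stick_handle': np.save(n+'_sh.npy',s['mask'])
        if 'isol' in t:
          for s in vision.spot_point(c,t)[:2]: print('  spot',s)
E
```

```text
scene [ 0.129 -0.531  0.806]
loop_isolator 0.89 [252. 170.] 2864 [[0.447, 0.094, 0.008], [0.479, 0.143, 0.045], [0.52, 0.2, 0.127]]
  spot {'centre': [253.0, 186.9], 'p': 0.67}
loop_handle 0.66 [245. 136.] 865 [[0.453, 0.142, 0.003], [0.487, 0.18, 0.091], [0.552, 0.298, 0.128]]
stick_isolator 0.94 [386. 318.] 3756 [[0.443, -0.279, 0.012], [0.475, -0.234, 0.045], [0.513, -0.179, 0.126]]
  spot {'centre': [385.7, 327.0], 'p': 0.7}
stick_handle 0.84 [377. 297.] 652 [[0.458, -0.235, 0.047], [0.479, -0.214, 0.076], [0.504, -0.173, 0.13]]
side [ 0.438 -0.859  0.617]
loop_isolator 0.96 [318. 214.] 2017 [[0.448, 0.095, 0.008], [0.484, 0.131, 0.044], [0.521, 0.198, 0.125]]
  spot {'centre': [318.4, 229.4], 'p': 0.81}
loop_handle 0.72 [315. 164.] 451 [[0.453, 0.141, 0.048], [0.484, 0.183, 0.102], [0.509, 0.201, 0.126]]
stick_isolator 0.83 [324. 349.] 3800 [[0.444, -0.279, 0.01], [0.48, -0.245, 0.044], [0.514, -0.181, 0.123]]
stick_isolator 0.3 [325. 320.] 828 [[0.458, -0.234, 0.004], [0.48, -0.214, 0.068], [0.504, -0.064, 0.128]]
  spot {'centre': [327.0, 364.5], 'p': 0.65}
stick_handle 0.97 [327. 320.] 819 [[0.457, -0.234, 0.006], [0.48, -0.213, 0.07], [0.504, -0.055, 0.128]]
```

View pics/scene0.png

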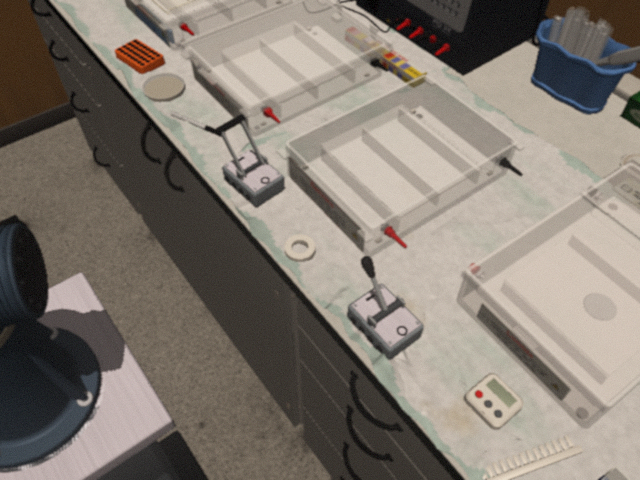

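View pics/side0.png

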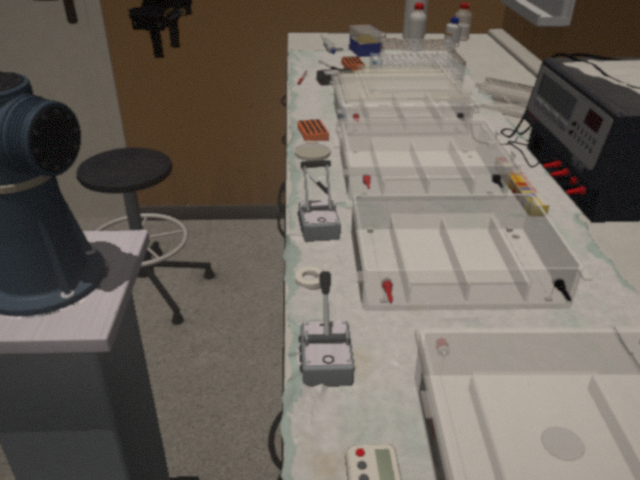

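```bash
python3 - <<'E'
from h import *
from scipy.spatial.transform import Rotation as R
print(R.from_quat(get_obs()['tool_rot']).as_matrix().round(3))
for n in ['scene','side']:
    c=dict(np.load(n+'0.npz'))
    P,u,v=pts(c,np.load(n+'_lh.npy')); B=P[(P[:,2]>.11)&(P[:,2]<.14)&(P[:,1]<.23)]
    if len(B)>5:
        print(n,'bar',len(B),B.min(0).round(3),B.max(0).round(3),np.median(B,0).round(3),'slope',np.polyfit(B[:,0],B[:,1],1)[0].round(3))
    P,u,v=pts(c,np.load(n+'_li.npy')); B=P[(P[:,2]>.04)&(P[:,2]<.049)]
    print('top',cv2.minAreaRect(B[:,:2].astype(np.float32)))
    P,u,v=pts(c,np.ones((480,640),bool)); m=(P[:,0]>.25)&(P[:,0]<.62)&(P[:,1]>.21)&(P[:,1]<.7)&(P[:,2]>.05)
    print('obst',np.percentile(P[m],[0,100],axis=0).round(3).tolist())
    m=(P[:,0]>.43)&(P[:,0]<.62)&(P[:,1]>.05)&(P[:,1]<.32)&(P[:,2]>.03)
    Q=P[m]; 
    for x in np.arange(.43,.62,.02): 
        q=Q[(Q[:,0]>=x)&(Q[:,0]<x+.02)]; print(x.round(2),len(q),q.max(0).round(3) if len(q) else '')
E
```

```text
[[-0.    -0.975  0.224]
 [ 0.     0.224  0.975]
 [-1.     0.     0.   ]]
scene bar 302 [0.45  0.182 0.11 ] [0.511 0.208 0.13 ] [0.478 0.193 0.124] slope 0.095
top ((0.4847177565097809, 0.14537562429904938), (0.07228695601224899, 0.10168695449829102), 6.010927200317383)
obst [[0.527, 0.211, 0.05], [0.62, 0.7, 0.107]]
0.43 94 [0.45  0.192 0.125]
0.45 822 [0.47  0.201 0.13 ]
0.47 509 [0.49  0.204 0.129]
0.49 728 [0.51  0.208 0.129]
0.51 198 [0.525 0.2   0.124]
0.53 962 [0.55  0.32  0.095]
0.55 656 [0.57  0.32  0.096]
0.57 679 [0.59  0.319 0.096]
0.59 617 [0.61  0.319 0.096]
0.61 320 [0.62  0.319 0.097]
side bar 207 [0.451 0.184 0.111] [0.509 0.204 0.129] [0.482 0.194 0.122] slope 0.091
top ((0.48421916365623474, 0.1444983333349228), (0.07012664526700974, 0.10170387476682663), 6.347997188568115)
obst [[0.527, 0.211, 0.05], [0.62, 0.7, 0.105]]
0.43 39 [0.45  0.189 0.043]
0.45 474 [0.47  0.2   0.129]
0.47 389 [0.49  0.203 0.127]
0.49 501 [0.51  0.204 0.127]
0.51 162 [0.525 0.196 0.061]
0.53 365 [0.55  0.32  0.093]
0.55 561 [0.57  0.32  0.094]
0.57 667 [0.59  0.32  0.094]
0.59 632 [0.61  0.32  0.093]
0.61 325 [0.62  0.319 0.094]
```

step_arm(slide=[[0.4,-0.3,0],[0.7,-0.65,0],[1.0,-1.0,0]], turn=[[0,0,0],[0,0,0],[0,0,0]], jaw=0)

```text
time: 1.2
position: [0.2407, 0.5083, 0.1928]
tool_rot: [-0.441, 0.553, 0.441, 0.553]
ft_force: [0.9, -0.3, -0.8]
grip_width: 0.0711
```

step_arm(slide=[[0.3,-0.35,0],[0.65,-0.65,0],[1.0,-1.0,0]], turn=[[0,0,0],[0,0,0],[0,0,0]])

```text
time: 1.5
position: [0.3412, 0.4082, 0.1932]
tool_rot: [-0.441, 0.553, 0.441, 0.553]
ft_force: [1.0, -0.2, 0.2]
grip_width: 0.0468
```

step_arm(slide=[[0.35,-0.3,0],[0.7,-0.6,0],[1.0,-0.9,0],[1.0,-0.9,0]], turn=[[0,0,0],[0,0,0],[0,0,0],[0,0,0]])

```text
time: 1.9
position: [0.4446, 0.3159, 0.1932]
tool_rot: [-0.44, 0.554, 0.438, 0.555]
ft_force: [-0.8, 0.5, 0.8]
grip_width: 0.0148
```

step_arm(slide=[[0.2,-0.3,0],[0.36,-0.6,0],[0.36,-0.6,0],[0.36,-0.6,-0.3],[0.36,-0.6,-0.6],[0.36,-0.6,-0.88],[0.36,-0.6,-0.88],[0.36,-0.6,-0.88]], turn=[[0,0,0],[0,0,0],[0,0,0],[0,0,0],[0,0,0],[0,0,0],[0,0,0],[0,0,0]])

```text
time: 2.7
position: [0.4753, 0.26, 0.1049]
tool_rot: [-0.44, 0.553, 0.441, 0.553]
ft_force: [0.1, -0.3, 0.4]
grip_width: 0.0007
```

```bash
python3 - <<'E'
from h import *
c=vision.camera('side'); save(c,'side1'); im=c['image'][60:260,220:420]
cv2.imwrite('pics/side1z.png',cv2.resize(im,(600,600),interpolation=cv2.INTER_CUBIC)[:,:,::-1])
E
```

```text
(no output)
```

View pics/side1z.png

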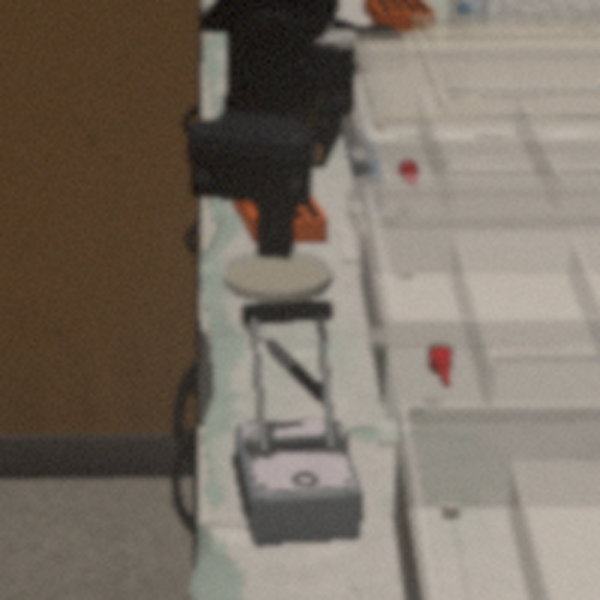

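The fingers are closed, behind the crossbar (crop 245–330, 310), and lined up with it at about 275. Next I push towards -y.

step_arm(slide=[[0.01,-0.15,0],[0.02,-0.3,0],[0.03,-0.4,0],[0.04,-0.5,0],[0.05,-0.6,0],[0.06,-0.7,0],[0.07,-0.8,0],[0.08,-0.9,0],[0.1,-1.0,0]], turn=[[0,0,0],[0,0,0],[0,0,0],[0,0,0],[0,0,0],[0,0,0],[0,0,0],[0,0,0],[0,0,0]])

```text
time: 3.65
position: [0.4858, 0.1583, 0.1048]
tool_rot: [-0.44, 0.553, 0.441, 0.553]
ft_force: [0.5, -0.4, 0.2]
grip_width: 0.0004
```

```bash
python3 - <<'E'
from h import *
c=vision.camera('side'); save(c,'side2'); im=c['image'][60:260,220:420]
cv2.imwrite('pics/side2z.png',cv2.resize(im,(600,600),interpolation=cv2.INTER_CUBIC)[:,:,::-1])
E
```

```text
(no output)
```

View pics/side2z.png

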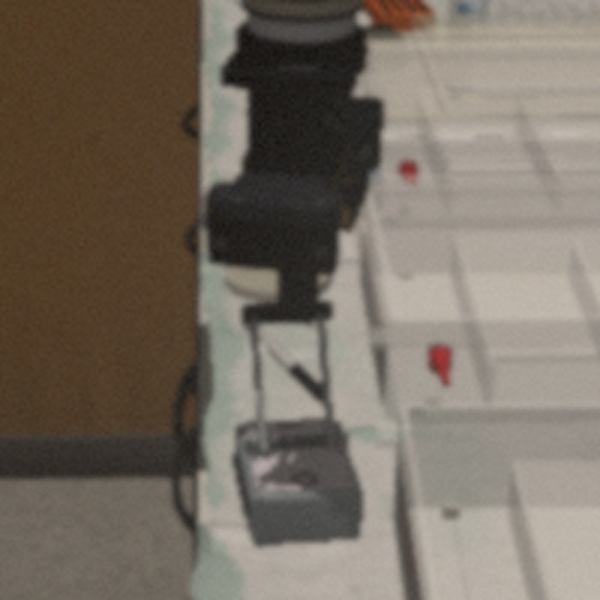

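The crossbar (245–330, 312) is near upright, with the finger right behind it. I'll go a little further.

step_arm(slide=[[0.01,-0.1,0],[0.02,-0.2,0],[0.02,-0.25,0],[0.02,-0.25,0],[0.02,-0.25,0],[0.02,-0.25,0]], turn=[[0,0,0],[0,0,0],[0,0,0],[0,0,0],[0,0,0],[0,0,0]])

```text
time: 4.3
position: [0.4878, 0.1344, 0.1049]
tool_rot: [-0.441, 0.553, 0.441, 0.553]
ft_force: [0.7, 0.4, -0.2]
grip_width: 0.0005
```

```bash
python3 - <<'E'
from h import *
c=vision.camera('side'); save(c,'side3'); im=c['image'][60:260,220:420]
cv2.imwrite('pics/side3z.png',cv2.resize(im,(600,600),interpolation=cv2.INTER_CUBIC)[:,:,::-1])
E
```

```text
(no output)
```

View pics/side3z.png

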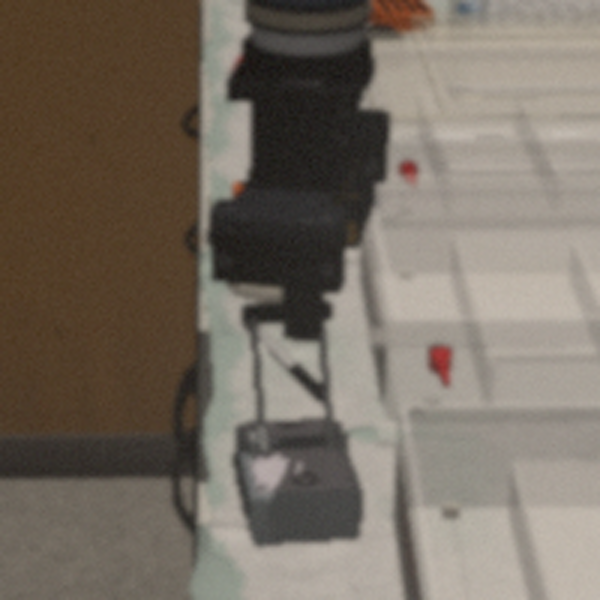

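```bash
python3 - <<'E'
from h import *
for n in ['side','scene']:
    c=vision.camera(n); save(c,n+'4')
    if n=='scene': cv2.imwrite('pics/scene4z.png',cv2.resize(c['image'][60:260,150:350],(600,600),interpolation=cv2.INTER_CUBIC)[:,:,::-1])
    for s in vision.silhouettes(c,'loop_handle')[:2]:
        P,u,v=pts(c,s['mask']); print(n,s['p'],s['centre'],np.percentile(P,[5,50,95],axis=0).round(3).tolist())
    if n=='side':
        K=c['mtx']
        for q in [(248,312),(260,312),(310,320),(258,350),(258,400),(325,400),(300,310)]:
            u,v=220+q[0]//3,60+q[1]//3
            m=np.zeros((480,640),bool); m[v,u]=1; P,_,_=pts(c,m); print(q,P.round(3))
E
```

```text
side 0.59 [319.0, 217.2] [[0.451, 0.096, 0.01], [0.481, 0.125, 0.043], [0.517, 0.191, 0.113]]
side 0.57 [304.8, 188.1] [[0.456, 0.143, 0.05], [0.473, 0.168, 0.084], [0.508, 0.197, 0.125]]
(248, 312) [[0.455 0.191 0.122]]
(260, 312) [[0.462 0.196 0.12 ]]
(310, 320) [[0.492 0.127 0.148]]
(258, 350) [[0.467 0.377 0.004]]
(258, 400) [[0.462 0.161 0.075]]
(325, 400) [[0.504 0.161 0.075]]
(300, 310) [[0.486 0.13  0.153]]
scene 0.76 [233.6, 146.5] [[0.455, 0.143, 0.009], [0.472, 0.169, 0.082], [0.51, 0.226, 0.127]]
```

View pics/scene4z.png

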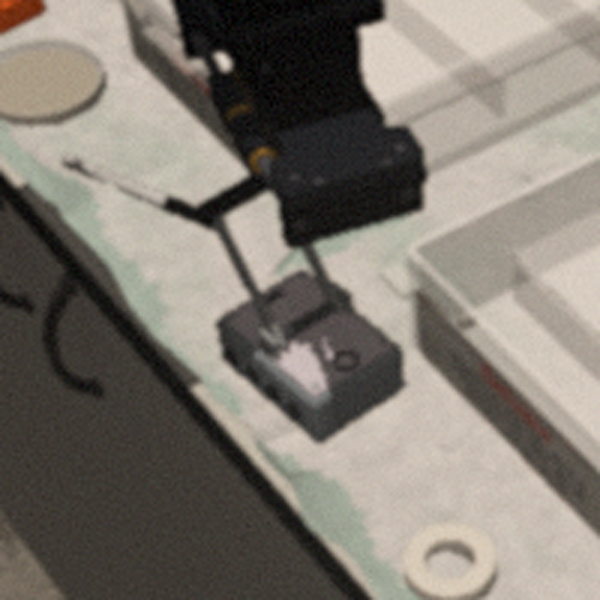

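```bash
python3 - <<'E'
from h import *
c=vision.camera('side'); print(get_obs()['position'])
for v in range(150,180,1):
    m=np.zeros((480,640),bool); m[v,220+303//3]=1; P,_,_=pts(c,m); print(v,P.round(3),c['image'][v,321])
# expected tip pixel
o=get_obs(); p=np.linalg.inv(c['T'])@np.append(o['position'],1); print((c['mtx']@p[:3]/p[2])[:2])
w=vision.camera('wrist'); save(w,'wrist5')
E
```

```text
[0.48785045 0.13433966 0.10485771]
150 [[0.484 0.047 0.215]] [44 43 36]
151 [[0.484 0.046 0.214]] [40 38 37]
152 [[0.483 0.044 0.213]] [45 41 38]
153 [[0.484 0.048 0.209]] [36 37 34]
154 [[0.484 0.047 0.208]] [36 36 34]
155 [[0.484 0.045 0.207]] [40 35 34]
156 [[0.484 0.047 0.204]] [41 41 36]
157 [[0.487 0.121 0.169]] [41 40 37]
158 [[0.488 0.121 0.167]] [42 40 40]
159 [[0.488 0.125 0.163]] [41 36 33]
160 [[0.488 0.123 0.162]] [39 36 34]
161 [[0.488 0.128 0.157]] [39 37 33]
162 [[0.488 0.124 0.157]] [43 38 37]
163 [[0.488 0.125 0.155]] [43 39 36]
164 [[0.488 0.124 0.153]] [39 40 35]
165 [[0.488 0.123 0.152]] [45 40 38]
166 [[0.488 0.126 0.149]] [40 38 36]
167 [[0.488 0.125 0.147]] [41 39 34]
168 [[0.488 0.121 0.147]] [41 40 36]
169 [[0.488 0.122 0.144]] [46 45 44]
170 [[0.488 0.128 0.14 ]] [41 41 35]
171 [[0.488 0.128 0.138]] [47 44 39]
172 [[0.488 0.128 0.136]] [55 52 52]
173 [[0.488 0.128 0.134]] [96 93 87]
174 [[0.502 0.388 0.004]] [139 135 127]
175 [[0.501 0.382 0.004]] [160 157 146]
176 [[0.501 0.372 0.006]] [171 168 159]
177 [[0.5   0.365 0.008]] [178 173 162]
178 [[0.501 0.367 0.004]] [175 173 163]
179 [[0.501 0.365 0.003]] [172 170 159]
[320.41063343 185.49607609]
```

View pics/wrist5.png

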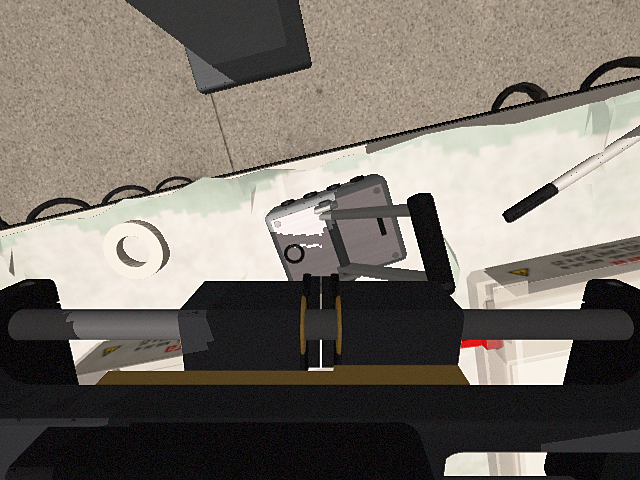

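The fingers passed over the bar. In the picture the tip is at row 173, z ≈ 0.133, but the reported z is 0.105, so the real tips sit about 28 mm above the reported position. The handle is still on. I'll go back over it, drop lower behind the bar and check by camera.

step_arm(slide=[[0,0,0.25],[0,0.35,0.25],[-0.05,0.7,0.25],[-0.1,1.0,0.25],[-0.1,1.0,0.25]], turn=[[0,0,0],[0,0,0],[0,0,0],[0,0,0],[0,0,0]])

```text
time: 5.15
position: [0.4771, 0.2372, 0.1299]
tool_rot: [-0.441, 0.552, 0.442, 0.553]
ft_force: [-1.3, -0.7, -0.1]
grip_width: 0.0001
```

step_arm(slide=[[0,0.15,0],[0,0.25,0],[0,0.25,-0.3],[0,0.25,-0.57],[0,0.25,-0.57],[0,0.25,-0.57]], turn=[[0,0,0],[0,0,0],[0,0,0],[0,0,0],[0,0,0],[0,0,0]])

```text
time: 5.75
position: [0.478, 0.2589, 0.0727]
tool_rot: [-0.44, 0.554, 0.44, 0.553]
ft_force: [0.7, 0.2, -0.3]
grip_width: 0.0003
```

```bash
python3 - <<'E'
from h import *
c=vision.camera('side'); save(c,'side6'); im=c['image'][60:260,220:420]
cv2.imwrite('pics/side6z.png',cv2.resize(im,(600,600),interpolation=cv2.INTER_CUBIC)[:,:,::-1])
o=get_obs();print(o['position'])
p=np.linalg.inv(c['T'])@np.append(o['position'],1); px=(c['mtx']@p[:3]/p[2])[:2]; print(px)
for v in range(135,170,2):
    m=np.zeros((480,640),bool); m[v,int(px[0])]=1; P,_,_=pts(c,m); print(v,P.round(3))
E
```

```text
[0.47877452 0.25915478 0.07351795]
[313.20387922 171.29107078]
135 [[0.475 0.17  0.19 ]]
137 [[0.475 0.172 0.185]]
139 [[0.475 0.171 0.182]]
141 [[0.475 0.171 0.178]]
143 [[0.475 0.173 0.173]]
145 [[0.477 0.244 0.139]]
147 [[0.478 0.249 0.132]]
149 [[0.478 0.248 0.128]]
151 [[0.478 0.245 0.125]]
153 [[0.478 0.252 0.118]]
155 [[0.478 0.249 0.115]]
157 [[0.478 0.251 0.109]]
159 [[0.478 0.248 0.106]]
161 [[0.476 0.197 0.125]]
163 [[0.476 0.191 0.124]]
165 [[0.476 0.195 0.118]]
167 [[0.476 0.193 0.115]]
169 [[0.484 0.415 0.004]]
```

View pics/side6z.png

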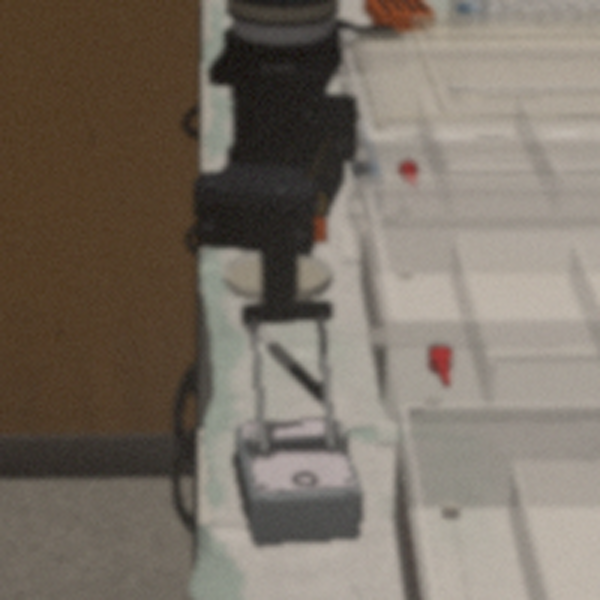

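The tip is now behind the bar and hidden by it, with the real tip at about 0.10. I push again and check partway.

step_arm(slide=[[0.01,-0.15,0],[0.02,-0.3,0],[0.03,-0.4,0],[0.04,-0.5,0],[0.05,-0.6,0]], turn=[[0,0,0],[0,0,0],[0,0,0],[0,0,0],[0,0,0]])

```text
time: 6.3
position: [0.4837, 0.1983, 0.0736]
tool_rot: [-0.441, 0.553, 0.44, 0.554]
ft_force: [0.1, 1.3, 1.2]
grip_width: 0.0005
```

```bash
python3 - <<'E'
from h import *
c=vision.camera('side'); im=c['image'][60:260,220:420]
cv2.imwrite('pics/side7z.png',cv2.resize(im,(600,600),interpolation=cv2.INTER_CUBIC)[:,:,::-1])
E
```

```text
(no output)
```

View pics/side7z.png

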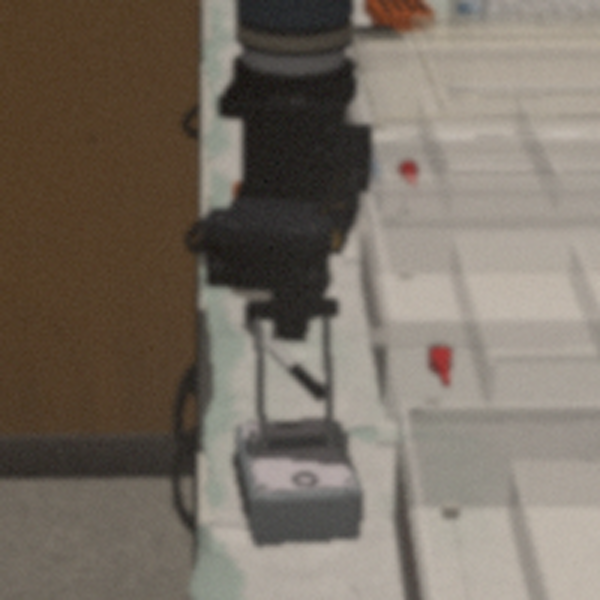

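The finger now reaches below the bar (tip at row 337, bar at 310) and the handle is moving. I carry on.

step_arm(slide=[[0.01,-0.1,0],[0.02,-0.2,0],[0.03,-0.3,0],[0.04,-0.4,0],[0.05,-0.5,0],[0.05,-0.55,0],[0.05,-0.55,0],[0.05,-0.55,0]], turn=[[0,0,0],[0,0,0],[0,0,0],[0,0,0],[0,0,0],[0,0,0],[0,0,0],[0,0,0]])

```text
time: 7.15
position: [0.4878, 0.1441, 0.0728]
tool_rot: [-0.44, 0.553, 0.44, 0.553]
ft_force: [-0.1, 0.3, 0.2]
grip_width: 0.0006
```

```bash
python3 - <<'E'
from h import *
c=vision.camera('side'); im=c['image'][60:260,220:420]
cv2.imwrite('pics/side8z.png',cv2.resize(im,(600,600),interpolation=cv2.INTER_CUBIC)[:,:,::-1])
for q in [(255,330),(255,345),(255,355),(255,365),(255,380),(330,345),(330,360)]:
    m=np.zeros((480,640),bool); m[60+q[1]//3,220+q[0]//3]=1; print(q,pts(c,m)[0].round(3))
E
```

```text
(255, 330) [[0.465 0.398 0.009]]
(255, 345) [[0.464 0.379 0.006]]
(255, 355) [[0.464 0.375 0.001]]
(255, 365) [[0.464 0.36  0.001]]
(255, 380) [[0.463 0.329 0.003]]
(330, 345) [[0.522 0.381 0.005]]
(330, 360) [[0.521 0.356 0.004]]
```

View pics/side8z.png

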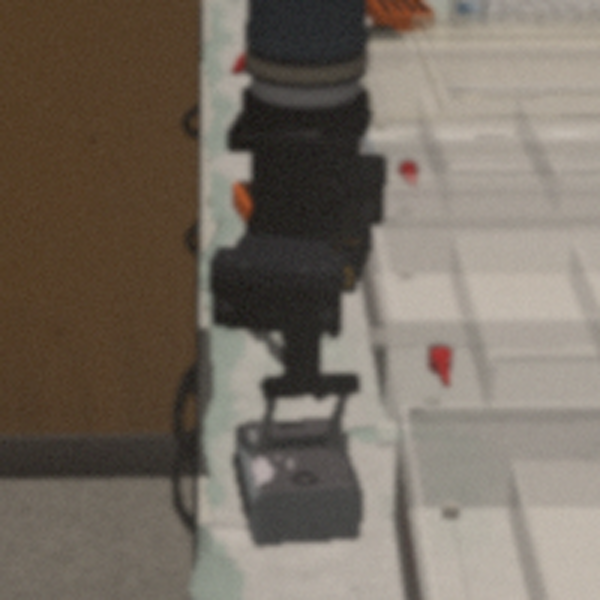

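The handle has fallen to the off side (bar at 310, 385). I retreat backwards and up, then check.

step_arm(slide=[[0,0.3,0.0],[0,0.5,0.3],[0,0.7,0.7],[0,1.0,1.0],[0,1.0,1.0],[0,1.0,1.0]], turn=[[0,0,0],[0,0,0],[0,0,0],[0,0,0],[0,0,0],[0,0,0]])

```text
time: 7.8
position: [0.4876, 0.2449, 0.1732]
tool_rot: [-0.441, 0.552, 0.441, 0.553]
ft_force: [-0.1, 0.1, -0.7]
grip_width: 0.0007
```

```bash
python3 - <<'E'
from h import *
from math import *
o=get_obs(); print(o['time'],o['position'],o['ft_force'])
c=vision.camera('side'); save(c,'side9'); im=c['image'][60:260,220:420]
cv2.imwrite('pics/side9z.png',cv2.resize(im,(600,600),interpolation=cv2.INTER_CUBIC)[:,:,::-1])
P,u,v=pts(c,np.ones((480,640),bool))
for nm,y0 in (('loop',.145),('stick',-.23)):
    m=(P[:,0]>.44)&(P[:,0]<.53)&(abs(P[:,1]-y0)<.1)&(P[:,2]>.105)&(P[:,2]<.14); print(nm,m.sum(),np.percentile(P[m],[5,50,95],axis=0).round(3).tolist())
E
```

```text
7.8 [0.48758135 0.24485719 0.17324144] [-0.06214946  0.07774601 -0.72885809]
loop 272 [[0.463, 0.088, 0.113], [0.49, 0.093, 0.122], [0.516, 0.1, 0.126]]
stick 228 [[0.473, -0.192, 0.107], [0.48, -0.184, 0.119], [0.487, -0.175, 0.129]]
```

View pics/side9.png

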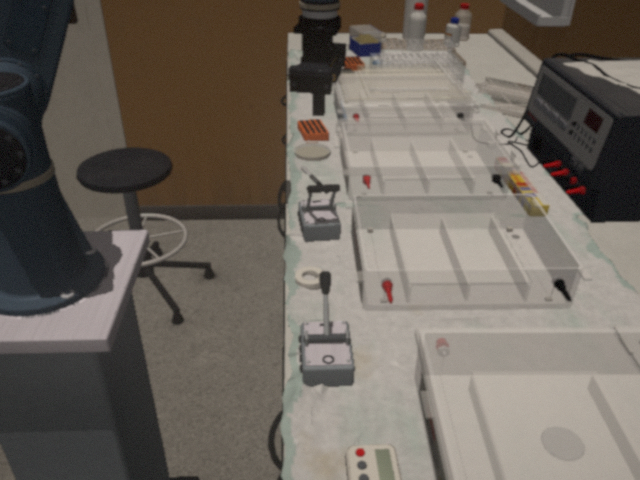

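The loop bar (322, 188) is at y 0.093, z 0.122, which is the off stop. The stick lever (325, 283) is unchanged and the robot is clear of everything.

```bash
python3 -c "
from rig import hand_in; print(hand_in())"
```

```text
the job is handed in; nothing more can be done
None
```

The loop isolator is switched off and the stick isolator is still on. I handed the job in with the robot's clock at about 8 s of the 26 s allowed. I threw the loop handle by pushing its crossbar over from behind with the closed fingers.

- **First push failed:** The fingers passed over the bar without touching it. The side camera showed the real fingertips about 28 mm higher than the reported TCP height. I don't know the cause. I went back, lowered the tool to suit, and the second push worked.
- **Loop handle:** In the last check the bar was centred at y ≈ 0.093 m, z ≈ 0.122 m. The off stop should be near y 0.094 m, z 0.120 m.
- **Stick lever:** Its grip was at y ≈ -0.184 m, leaning towards +y as it was at the start.
- **Robot:** It stood clear of everything, with the wrist force under 1 N. The highest I read was about 2 N, at the end of a move.

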